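# Count to the third gap of the filter rack and push the polarizer in

## Robot

A 6-joint arm with a two-finger parallel gripper is mounted at the origin on the work surface. World frame = base frame: x ahead of the robot, y to its left, z up, the work surface at z = 0. Lengths are in m, angles in rad, forces in N, time in s.
With the tool pointing down it reaches from about 0.275 to 0.725 m from the base axis. Payload 15.9 kg.
Tool frame: the origin (TCP) lies on the centre line of the jaws, within the pads' length; the fingertips stand 8 mm ahead of it and the grasp point (between the pads) lies 11 mm behind it; z points along the fingers, y is the line along which they close (so a half turn about z gives the same grasp; the last joint's range is limited). The gripper opens to 85 mm and grips with 20 to 120 N. Pads are 22 mm wide; open, the fingers measure 114 mm over their backs; the gripper's body (76 mm by 85 mm) begins 54 mm behind the grasp point. The pads swing forward as they close: fully open they stand 13 mm farther back than shut.
Start: joints at [-1.119, 0.213, -0.034, 1.323, 0, 1.571], TCP at [0.218, -0.45, 0.239] pointing down, gripper open.
Joint ranges: [-2.98, 2.98], [-0.74, 1.72], [-1.14, 1.35], [-2.1, 2.04], [-1.57, 1.44], [-3.14, 3.14]. Speed limits (rad/s): [1.89, 1.89, 2.39, 2.57, 3.14, 3.14].

## Interface

Orientations are given as a 3x3 rotation matrix whose columns are the frame's x, y, z axes.
In Python, from cell import arm gives the robot as it stands.
- The arm moves only by the tool carry_out, never from a script. Its argument "rows" is a list of rows, each a list of 2 entries, a list of its own where there are three numbers: the shift along the tool's x, y, z in units of 0.8 m (1.0 is 0.8 m), then the turn, a rotation vector about the tool's x, y, z in units of 90 degrees (1.0 is 90 degrees). A call has 1 to 10 rows; each row shifts and turns the commanded pose from where the row before left it, along the tool's axes as they then stand; what a row does not reach is not made up. A row lasts 1/12 s, in which the tool goes at most 41.7 mm and 7.16 degrees, less where a joint would pass 70% of its speed; a pose out of reach is approached as far as the arm can. A call with a number of a shift or a turn outside -1 to 1 is refused whole. A call with a gripper value outside its range is refused whole. "claw" is the closure, from 0 (fully open) to 1 (shut), set as the call begins (left out, the last holds). The fingers move at their own pace and stop on an object; the grip force is fixed at half the most. Time passes only in rows, so rows that do not move let the fingers close. It gives the time, the measured TCP pose, the force, the opening and the grip force at its end, in the units of the state.
- arm.state(): the state, without advancing time (a new reading comes with each control period).
- arm.get_image(name): name is "side" or "top"; returns the picture (480x640x3 uint8, blue, green, red); there is no depth.
- arm.get_calibration(name): a dict with "K" (3x3 intrinsics, pixels), "k1" (the pictures are not rectified: a ray, as slopes to the right and down, at radius r is drawn at 1 + k1 r^2 times it, then the intrinsics apply), "world_from_camera" (4x4, takes a point from camera to world coordinates). Camera axes: x right, y down, z forward; pixel columns grow to the right and rows downward; lengths in m; the calibration is good to about 2 mm. A picture is of the moment at which its call begins. get_calibration takes no time and is no camera call.
- arm.job_done(): hands the job in; it is judged then, once.
Trained networks look in the newest picture that a camera, given by its name, has taken for a name from the list of things; names that differ only in an ending like _2 or _b are one class to them, and where a whole thing is asked for, a point or a joint stands for the part that bears it (a point fixed in the world has none). Each returns a list of dicts, best first, with "conf" (0 to 1); they miss things now and then, are a little off and sometimes report something else, mostly with a low value. They report only what shows in the picture. A call takes as long as a camera call. They do not tell look-alikes from the thing itself.
- arm.regions_of(camera, target): "region" (480x640 bool, what is visible of it) and "point" ([row, column] in pixels, amid what is visible of it).
- arm.spot_point(camera, target): "point" ([row, column] in pixels: a listed point, or the origin of a listed thing).
The state is a dict: "t": time; "qpos": joint angles; "dq": joint speeds; "joint_torque": joint torques, N m; "ee_pos": TCP position; "tool_rot": TCP orientation; "contact_force": force on the tool from outside, world axes, zero at the start; "moment": the same for the moment, N m; "opening": finger opening in m; "gripper_force": force on a finger pad.
Only numpy, scipy, OpenCV 4.12 (cv2) and the standard library are available. Lean on these libraries where they do the work, as an engineer would, in place of code of your own. Each camera call takes 0.05 s, during which the arm holds its last target. There are 200 camera calls.

## Task

Find the third gap of the filter rack by feel, counting from the end nearest the bench clamp and counting every gap whether empty or filled: run a fingertip along the top of the back rail so that it presses down the sprung studs of the first, second and third gaps in turn, and press none beyond the third. Then push the loose round filter that lies in front of the rack across the bench into that third gap until it is fully home against the rail. Do not lift or tip the filter, and leave the stored filters and everything else on the bench where they are.

Things in the scene. Friction and masses are not known exactly. Their poses are not given: they have to be found in the camera images.
- rack: Aluminium rack fixed to the bench: 7 upright fins (4 mm thick, 18 mm tall, 50 mm long in x) form 6 gaps 46 mm wide, centred at y = +125, +75, +25, -25, -75, -125 mm. Origin at bench level, z up. Gaps open to -x (robot side) at x = -37 mm and end at the back rail's face, x = +13 mm. No floor: things slide in on the bench. A 40 mm filter fully home has its centre at x = -7 mm.
- rail_mid (a point): Middle of the back rail's flat top, 30 mm above the bench, at x = +30, y = 0 mm in the rack's frame; axes as the rack's. The rail is 34 mm wide in x, 304 mm long in y. In line with each gap a sprung domed stud stands on its centre line, 31 mm across and 5 mm proud. A fingertip sliding along 1 mm above the flat top rides over the shallow domes and presses them one by one.
- filter: The loose glass polarizer filter: a round filter in a deep aluminium ring, lying flat on the bench in front of the rack, 40 mm across, 18 mm tall, 50 g. Origin at the centre of its underside, z up.
- clamp: Bench clamp (small grey vise, 110 x 100 mm foot, about 110 mm tall with the aluminium lens cradle in its jaws), fixed to the bench about 300 mm from the middle of the rack, beside one end of it: sometimes the left (+y) end, sometimes the right. Origin at the centre of its underside. The parts organizer stands beside the other end.
- organizer: Grey plastic parts organizer with small drawers, 110 x 120 mm, 130 mm tall, fixed to the bench beside the end of the rack away from the clamp. Origin at the centre of its underside.
- stored_a: Filter already stored in the rack gap centred at rack y = +75 mm, to be left alone. 40 mm across, 18 mm tall, 50 g. Origin at the centre of its underside, z up.
- stored_b: Filter already stored in the rack gap centred at rack y = -75 mm, to be left alone. 40 mm across, 18 mm tall, 50 g. Origin at the centre of its underside, z up.
- spanner: Stainless lens spanner lying beyond the rack: two parallel bars 130 mm long along its y, 48 mm apart over all, 19 mm tall. Origin at the centre of its underside. Leave alone.
- bumper: Camera bumper, an open tray shape 60 x 80 mm, 28 mm tall, towards the left front. Origin at the centre of its underside. Leave alone.
- lens: Black camera lens standing upright, 60 mm across, 60 mm tall, towards the right front. Origin at the centre of its underside. Leave alone.
- step_ring: Flat aluminium step-up ring, 72 mm across, 8 mm thick, beyond the rack. Origin at the centre of its underside. Leave alone.
- stud0 (a joint): Travel (m) of the sprung stud in line with the gap at rack y = +125 mm: 0 = standing 5 mm proud of the rail, 0.005 = pressed flush; pressed means beyond 0.0025. Its spring pushes with 1 N at first, 3.5 N when flush, and lifts it again when let go.
- stud1 (a joint): Travel (m) of the sprung stud in line with the gap at rack y = +75 mm: 0 = standing 5 mm proud of the rail, 0.005 = pressed flush; pressed means beyond 0.0025. Its spring pushes with 1 N at first, 3.5 N when flush, and lifts it again when let go.
- stud2 (a joint): Travel (m) of the sprung stud in line with the gap at rack y = +25 mm: 0 = standing 5 mm proud of the rail, 0.005 = pressed flush; pressed means beyond 0.0025. Its spring pushes with 1 N at first, 3.5 N when flush, and lifts it again when let go.
- stud3 (a joint): Travel (m) of the sprung stud in line with the gap at rack y = -25 mm: 0 = standing 5 mm proud of the rail, 0.005 = pressed flush; pressed means beyond 0.0025. Its spring pushes with 1 N at first, 3.5 N when flush, and lifts it again when let go.
- stud4 (a joint): Travel (m) of the sprung stud in line with the gap at rack y = -75 mm: 0 = standing 5 mm proud of the rail, 0.005 = pressed flush; pressed means beyond 0.0025. Its spring pushes with 1 N at first, 3.5 N when flush, and lifts it again when let go.
- stud5 (a joint): Travel (m) of the sprung stud in line with the gap at rack y = -125 mm: 0 = standing 5 mm proud of the rail, 0.005 = pressed flush; pressed means beyond 0.0025. Its spring pushes with 1 N at first, 3.5 N when flush, and lifts it again when let go.
There are look-alikes about, which are no part of the job. What is shaped like the filter but orange is not meant.

How it is judged:
On the way, in this order (a step that is already met when the one before it is completed fails the run):
1. the stud of the first gap from the clamp end is pressed down (over 2.5 mm) (((y of clamp in the frame of rack above 0 m and value of joint stud0 above 0.0025 m) or (not (y of clamp in the frame of rack above 0 m) and value of joint stud5 above 0.0025 m))), for 0.05 s.
2. then the stud of the second gap (((y of clamp in the frame of rack above 0 m and value of joint stud1 above 0.0025 m) or (not (y of clamp in the frame of rack above 0 m) and value of joint stud4 above 0.0025 m))), for 0.05 s.
3. then the stud of the third gap (((y of clamp in the frame of rack above 0 m and value of joint stud2 above 0.0025 m) or (not (y of clamp in the frame of rack above 0 m) and value of joint stud3 above 0.0025 m))), for 0.05 s.
4. then the loose filter is pushed into the third gap, home against the rail (((y of clamp in the frame of rack above 0 m and y of filter in the frame of rack between 0.019 and 0.031 m) or (not (y of clamp in the frame of rack above 0 m) and y of filter in the frame of rack between -0.031 and -0.019 m)) and x of filter in the frame of rack above -0.013 m and height (world z) of filter below 0.004 m and angle between filter's own z axis and vertical below 0.1 rad and linear speed of filter below 0.02 m/s), for 0.2 s.
At the end, for the whole second after the job is handed in: The loose filter lies flat and still on the bench in the third gap from the clamp end, centred in it within 6 mm and within 6 mm of touching the rail; the stored filters, spanner, bumper, lens and step ring are within 12 mm of where they began (all of step 4 and distance of each of stored_a, stored_b, spanner, bumper, lens, step_ring from where it was at the start of the episode below 0.012 m).
It fails at once if a stud beyond the third from the clamp end is pressed (over 2.5 mm) ((y of clamp in the frame of rack above 0 m and value of joint any of stud3, stud4, stud5 above 0.0025 m) or (not (y of clamp in the frame of rack above 0 m) and value of joint any of stud0, stud1, stud2 above 0.0025 m)).
It fails at once if the filter is lifted (over 10 mm) or tipped (over 0.35 rad) (height (world z) of filter above 0.01 m or angle between filter's own z axis and vertical above 0.35 rad).
It fails at once if a stored filter, the spanner, bumper, lens or step ring is moved by more than 12 mm or a stored filter is lifted (distance of any of stored_a, stored_b, spanner, bumper, lens, step_ring from where it was at the start of the episode above 0.012 m).
It also fails if it takes over 64 s, if anything falls off the work surface, if the arm or the gripper's body presses on something with over 40 N, if the wrist force passes 120 N, or if a joint passes its speed limit or range.

## Working session

There is one attempt and no reset: what is moved stays moved. The work goes in short steps, Python scripts to look and compute and a tool call to move; the robot and the scene stay as the last step left them, time stands still between calls to the robot, and variables do not carry over. Pictures are saved under pics/ and viewed, at most 10 in all, crops included, and the job is handed in when it is done.

Besides the shell and the picture viewer there is one more tool, called after "Request:" by a JSON object that holds its "fn" and its "kwargs". carry_out: Moves the arm, as the interface text tells. Shifts and turns lie within -1 to 1; 1 stands for 0.8 m of shift or 90 degrees of turn. Its arguments: {"type":"object","properties":{"rows":{"type":"array","items":{"type":"array"}},"claw":{"type":"number"}},"required":["rows"]}

```bash
mkdir -p pics; cat > h.py <<'E'
import numpy as np, cv2
from cell import arm
def ray(cam,p):
    c=arm.get_calibration(cam);K=np.array(c["K"]);T=np.array(c["world_from_camera"])
    d=np.array([(p[1]-K[0,2])/K[0,0],(p[0]-K[1,2])/K[1,1]]);u=d.copy()
    for _ in range(20): u=d/(1+c["k1"]*(u@u))
    return T[:3,3],T[:3,:3]@np.array([u[0],u[1],1])
def at(cam,p,z):
    o,d=ray(cam,p);return o+d*(z-o[2])/d[2]
def tri(c1,p1,c2,p2):
    o,d=ray(c1,p1);q,e=ray(c2,p2)
    s=np.linalg.lstsq(np.c_[d,-e],q-o,rcond=None)[0];a=o+d*s[0];b=q+e*s[1]
    return (a+b)/2,np.linalg.norm(a-b)
def pix(cam,X):
    c=arm.get_calibration(cam);T=np.linalg.inv(np.array(c["world_from_camera"]));v=T[:3,:3]@np.array(X)+T[:3,3]
    u=v[:2]/v[2];u=u*(1+c["k1"]*(u@u));K=np.array(c["K"]);return np.array([K[1,1]*u[1]+K[1,2],K[0,0]*u[0]+K[0,2]])
E
python3 - <<'E'
from h import *
np.set_printoptions(precision=4,suppress=True)
for c in("top","side"):
    cv2.imwrite(f"pics/{c}0.png",arm.get_image(c))
    print(c,np.array(arm.get_calibration(c)["world_from_camera"])[:3,3])
    for n in("rail_mid","rack","filter","clamp","organizer"):
        print(n,[(np.round(d["point"],1),round(d["conf"],2),at(c,d["point"],.03 if n=="rail_mid" else 0)[:2]) for d in arm.spot_point(c,n)[:5]])
s=arm.state();print(s["ee_pos"],s["tool_rot"],s["t"],s["contact_force"])
E
```

```text
top [0.4057 0.0157 1.124 ]
rail_mid [(array([225.6, 305.3]), 0.85, array([0.6078, 0.0194]))]
rack [(array([241.6, 304.1]), 0.82, array([0.5801, 0.0209]))]
filter [(array([328. , 319.3]), 0.57, array([ 0.407 , -0.0147])), (array([308.2, 255.5]), 0.53, array([0.4425, 0.1138]))]
clamp [(array([236.6, 453. ]), 0.8, array([ 0.5999, -0.2843]))]
organizer [(array([212.1, 152.1]), 0.9, array([0.6316, 0.3341]))]
side [ 0.3707 -0.6851  0.8207]
rail_mid [(array([239. , 335.1]), 0.84, array([0.6068, 0.0241]))]
rack [(array([254.8, 319.5]), 0.62, array([0.5757, 0.0202]))]
filter [(array([286.7, 232. ]), 0.66, array([ 0.4044, -0.0099])), (array([232.2, 236.7]), 0.59, array([0.4378, 0.1212])), (array([237.9, 332.8]), 0.47, array([0.6124, 0.055 ]))]
clamp [(array([393.7, 387.7]), 0.93, array([ 0.5969, -0.2869]))]
organizer [(array([149.2, 305.4]), 0.61, array([0.6335, 0.3339]))]
[ 0.2183 -0.4498  0.2393] [[ 0.8997  0.4366 -0.    ]
 [ 0.4366 -0.8997  0.0001]
 [ 0.     -0.0001 -1.    ]] 0.6 [ 0.9113 -0.3593 -0.2306]
```

View pics/top0.png

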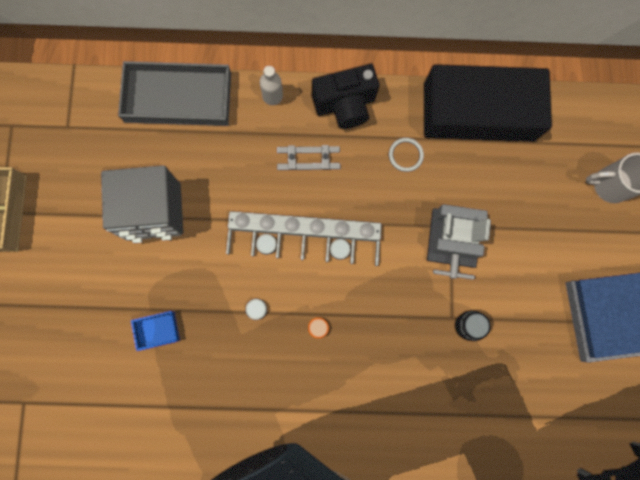

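View pics/side0.png

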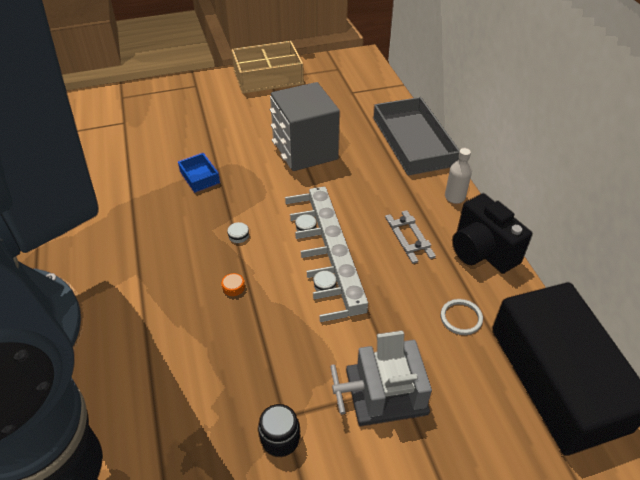

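```bash
python3 -c "
import cv2
a=cv2.imread('pics/top0.png')[190:350,210:400]
cv2.imwrite('pics/crop0.png',cv2.resize(a,None,fx=3.7,fy=3.7,interpolation=cv2.INTER_CUBIC)[:600])"
```

```text
(no output)
```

View pics/crop0.png

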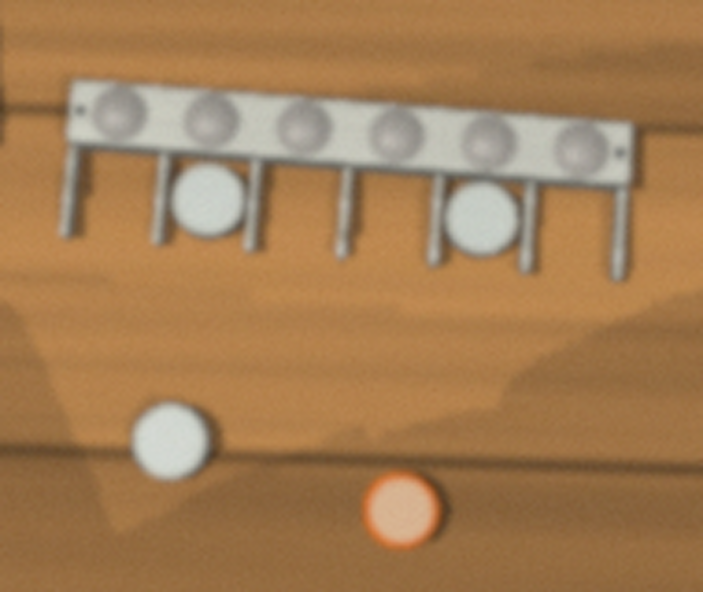

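The clamp is at the right (−y) end, at top pixel (453,237). So the third gap is at rack y = −25 mm (stud3), and its studs in the 3.7x crop run x = 580, 488, 396.

There are two candidates in front of the rack: the aluminium ring at top (256,309) and the orange one at (319,328). The crop shows the first is plain aluminium like the stored filters, so that is the filter. The orange one is the look-alike.

```bash
cat >> h.py <<'E'
def go(target,yaw_deg):
    """print shift (tool axes, units), turn for tool-down target"""
    s=arm.state();R=np.array(s["tool_rot"]);y=np.degrees(np.arctan2(R[1,0],R[0,0]))
    d=R.T@(np.array(target)-s["ee_pos"])
    print("shift units",np.round(d/.8,4),"mm",np.round(d*1000,1),"turn z units",round(-(yaw_deg-y)/90,4))
E
python3 - <<'E'
from h import *
np.set_printoptions(precision=4,suppress=True)
# rail corners from crop -> px
cr=np.array([[70,80],[635,122],[633,185],[68,145]])/3.7
P=np.array([at("top",(190+b,210+a),.03) for a,b in cr])
print(P[:,:2],P.mean(0))
st=np.array([[120,112],[212,119],[303,126],[396,133],[488,140],[580,150]])/3.7
S=np.array([at("top",(190+b,210+a),.033) for a,b in st]);print(S[:,:2],S.mean(0))
for Q in (P[1]-P[0],P[2]-P[3],S[5]-S[0]): print(np.degrees(np.arctan2(Q[0],-Q[1])),np.linalg.norm(Q))
arm.get_image("top");arm.get_image("side")
pm=[arm.spot_point(c,"rail_mid")[0]["point"] for c in("top","side")];print("rail tri",tri("top",pm[0],"side",pm[1]))
r={}
for c in("top","side"):
    for d in arm.regions_of(c,"filter"):
        p=d["point"];m=d["region"];print(c,np.round(p,1),d["conf"],m.sum(),at(c,p,.018)[:2],arm.get_image and None)
# side rail corners estimate (full px row,col): project known
for i in range(4): print("side proj",pix("side",P[i]))
a=cv2.imread('pics/side0.png');a=a[170:340,190:380];cv2.imwrite('pics/crop1.png',cv2.resize(a,None,fx=3.5,fy=3.5,interpolation=cv2.INTER_CUBIC))
E
```

```text
[[ 0.6314  0.1728]
 [ 0.6179 -0.1331]
 [ 0.5834 -0.1323]
 [ 0.5957  0.172 ]] [0.6071 0.0199 0.03  ]
[[ 0.6141  0.1447]
 [ 0.6118  0.0952]
 [ 0.6095  0.0461]
 [ 0.6073 -0.004 ]
 [ 0.605  -0.0535]
 [ 0.6011 -0.1032]] [0.6081 0.0209 0.033 ]
-2.5265149549411308 0.3062442446548797
-2.3310750143073653 0.30459972902099663
-3.009809218617672 0.248197244495614
rail tri (array([0.605 , 0.0162, 0.0245]), np.float64(0.004445573091781665))
top [328.6 318.2] 0.82 323 [ 0.4058 -0.0121] None
top [223.8 263.4] 0.47 203 [0.611  0.1039] None
side [231.2 237.9] 0.93 377 [0.439  0.1055] None
side [287.7 233.7] 0.73 424 [ 0.4061 -0.0277] None
side proj [185.1605 325.0057]
side proj [302.9822 368.9583]
side proj [307.2385 349.2973]
side proj [188.6606 308.1008]
```

View pics/crop1.png

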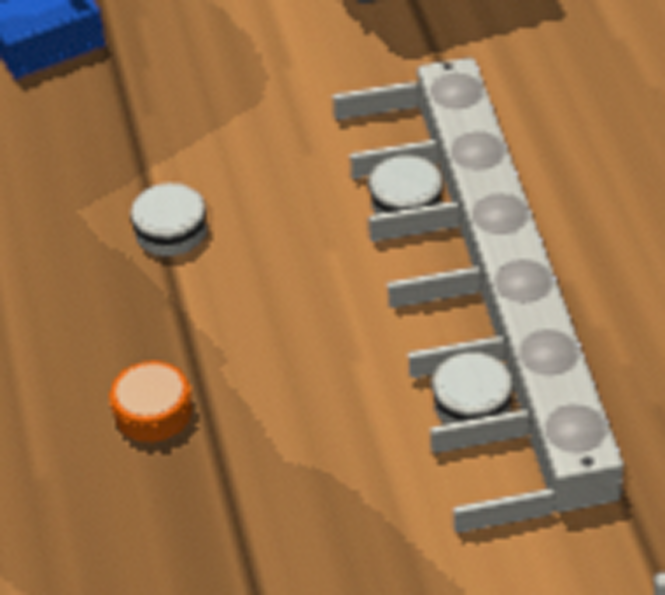

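Request:
{"fn": "carry_out", "kwargs": {"rows": [[[0, 0, 0], [0, 0, -0.0683]], [[0, 0, 0], [0, 0, -0.0683]], [[0, 0, 0], [0, 0, -0.0683]], [[0, 0, 0], [0, 0, -0.0683]], [[0, 0, 0], [0, 0, -0.0683]], [[0, 0, 0], [0, 0, -0.0683]], [[0, 0, 0], [0, 0, -0.0683]], [[0, 0, 0], [0, 0, -0.0683]], [[0, 0, 0], [0, 0, -0.0683]], [[0, 0, 0], [0, 0, -0.0683]]], "claw": 1}}

```text
t: 1.73
ee_pos: [0.2183, -0.4498, 0.2393]
tool_rot: [[0.041, 0.999, 0.0], [0.999, -0.041, -0.0], [-0.0, 0.0, -1.0]]
contact_force: [0.4, -0.2, -0.6]
opening: -0.0001
gripper_force: 0.0
```

```bash
python3 - <<'E'
from h import *
t=(190+440/3.7,210+171/3.7);s=(170+212/3.5,190+169/3.5)
print("filter top",tri("top",t,"side",s),at("top",t,.018),at("side",s,.018))
go([.6004,-.1326,.15],87.4);print(arm.state()["opening"],arm.state()["qpos"])
E
```

```text
filter top (array([0.44053313, 0.11117252, 0.01366848]), np.float64(0.0002678900837408864)) [0.44053063 0.11079244 0.018     ] [0.44002519 0.10690338 0.018     ]
shift units [0.4157 0.461  0.1117] mm [332.6 368.8  89.3] turn z units 0.0029
-5.249161627413056e-05 [-1.11898467e+00  2.12876074e-01 -3.43807233e-02  1.32349191e+00
  3.35475833e-05  4.92642002e-01]
```

Request:
{"fn": "carry_out", "kwargs": {"rows": [[[0.0208, 0.023, 0], [0, 0, 0]], [[0.0208, 0.023, 0], [0, 0, 0]], [[0.0208, 0.023, 0], [0, 0, 0]], [[0.0208, 0.023, 0], [0, 0, 0]], [[0.0208, 0.023, 0], [0, 0, 0]], [[0.0208, 0.023, 0], [0, 0, 0]], [[0.0208, 0.023, 0], [0, 0, 0]], [[0.0208, 0.023, 0], [0, 0, 0]], [[0.0208, 0.023, 0], [0, 0, 0]], [[0.0208, 0.023, 0], [0, 0, 0]]]}}

```text
t: 2.57
ee_pos: [0.4106, -0.2912, 0.2394]
tool_rot: [[0.046, 0.999, 0.0], [0.999, -0.046, -0.0], [-0.0, 0.0, -1.0]]
contact_force: [-0.2, -0.5, -0.0]
opening: 0.0001
gripper_force: 0.0
```

Request:
{"fn": "carry_out", "kwargs": {"rows": [[[0.0208, 0.023, 0.01], [0, 0, 0]], [[0.0208, 0.023, 0.01], [0, 0, 0]], [[0.0208, 0.023, 0.01], [0, 0, 0]], [[0.0208, 0.023, 0.01], [0, 0, 0]], [[0.0208, 0.023, 0.01], [0, 0, 0]], [[0.0208, 0.023, 0.01], [0, 0, 0]], [[0.0208, 0.023, 0.01], [0, 0, 0]], [[0.0208, 0.023, 0.01], [0, 0, 0]], [[0.0208, 0.023, 0.01], [0, 0, 0]], [[0.0208, 0.023, 0.02], [0, 0, 0]]]}}

```text
t: 3.4
ee_pos: [0.6028, -0.1336, 0.1521]
tool_rot: [[0.046, 0.999, 0.002], [0.999, -0.046, -0.0], [-0.0, 0.002, -1.0]]
contact_force: [-0.2, -0.9, 0.6]
opening: -0.0
gripper_force: 0.0
```

```bash
python3 - <<'E'
from h import *
go([.6004,-.1326,.07],87.4);print(arm.state()["contact_force"])
E
```

```text
shift units [ 0.0011 -0.0032  0.1026] mm [ 0.9 -2.6 82.1] turn z units -0.0005
[-0.17237693 -0.9399391   0.57820795]
```

Request:
{"fn": "carry_out", "kwargs": {"rows": [[[0.0005, -0.0016, 0.025], [0, 0, 0]], [[0.0006, -0.0016, 0.025], [0, 0, 0]], [[0, 0, 0.025], [0, 0, 0]], [[0, 0, 0.02], [0, 0, 0]], [[0, 0, 0.015], [0, 0, 0]], [[0, 0, 0], [0, 0, 0]], [[0, 0, 0], [0, 0, 0]]]}}

```text
t: 3.98
ee_pos: [0.5984, -0.1333, 0.0631]
tool_rot: [[0.046, 0.999, -0.001], [0.999, -0.046, 0.0], [0.0, -0.001, -1.0]]
contact_force: [1.1, 0.3, -0.1]
opening: -0.0002
gripper_force: 0.0
```

```bash
python3 - <<'E'
from h import *
a=arm.get_image("side")[180:400,260:480];cv2.imwrite("pics/crop2.png",cv2.resize(a,None,fx=2.7,fy=2.7,interpolation=cv2.INTER_CUBIC))
go([.6004,-.1326,.038],87.4);print(arm.state()["ee_pos"],arm.state()["contact_force"])
E
```

```text
shift units [0.0011 0.0017 0.0324] mm [ 0.9  1.4 25.9] turn z units -0.0005
[ 0.59898817 -0.13342084  0.06393054] [-0.59759799  0.0478316   1.27130709]
```

View pics/crop2.png

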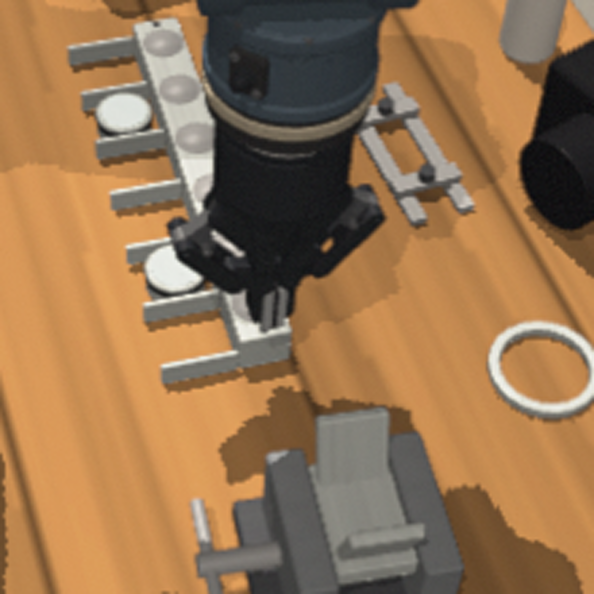

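The picture shows the shut fingertips above the clamp end of the rail, at crop pixel (270,310). Now I'll feel for the flat top.

Request:
{"fn": "carry_out", "kwargs": {"rows": [[[0.001, 0.0015, 0.01], [0, 0, 0]], [[0, 0, 0.01], [0, 0, 0]], [[0, 0, 0.005], [0, 0, 0]], [[0, 0, 0], [0, 0, 0]], [[0, 0, 0], [0, 0, 0]], [[0, 0, 0], [0, 0, 0]]]}}

```text
t: 4.53
ee_pos: [0.6001, -0.1326, 0.0435]
tool_rot: [[0.046, 0.999, 0.0], [0.999, -0.046, -0.0], [-0.0, 0.0, -1.0]]
contact_force: [-0.1, -0.6, -0.0]
opening: 0.0001
gripper_force: 0.0
```

Request:
{"fn": "carry_out", "kwargs": {"rows": [[[0, 0, 0.002], [0, 0, 0]], [[0, 0, 0], [0, 0, 0]], [[0, 0, 0], [0, 0, 0]]]}}

```text
t: 4.78
ee_pos: [0.6, -0.1326, 0.0418]
tool_rot: [[0.046, 0.999, 0.0], [0.999, -0.046, -0.0], [-0.0, 0.0, -1.0]]
contact_force: [0.4, -0.5, -0.4]
opening: -0.0001
gripper_force: 0.0
```

Request:
{"fn": "carry_out", "kwargs": {"rows": [[[0, 0, 0.00125], [0, 0, 0]], [[0, 0, 0], [0, 0, 0]], [[0, 0, 0], [0, 0, 0]]]}}

```text
t: 5.03
ee_pos: [0.5999, -0.1326, 0.0407]
tool_rot: [[0.046, 0.999, -0.0], [0.999, -0.046, 0.0], [0.0, -0.0, -1.0]]
contact_force: [-0.8, 0.0, -0.3]
opening: 0.0002
gripper_force: 0.0
```

Request:
{"fn": "carry_out", "kwargs": {"rows": [[[0, 0, 0.00125], [0, 0, 0]], [[0, 0, 0], [0, 0, 0]], [[0, 0, 0], [0, 0, 0]]]}}

```text
t: 5.28
ee_pos: [0.5999, -0.1326, 0.0396]
tool_rot: [[0.046, 0.999, -0.0], [0.999, -0.046, 0.0], [0.0, -0.0, -1.0]]
contact_force: [-0.2, 0.3, 0.3]
opening: 0.0001
gripper_force: 0.0
```

Request:
{"fn": "carry_out", "kwargs": {"rows": [[[0, 0, 0.00125], [0, 0, 0]], [[0, 0, 0], [0, 0, 0]], [[0, 0, 0], [0, 0, 0]]]}}

```text
t: 5.53
ee_pos: [0.5999, -0.1326, 0.0386]
tool_rot: [[0.046, 0.999, -0.0], [0.999, -0.046, 0.0], [0.0, -0.0, -1.0]]
contact_force: [-0.1, 0.2, -0.2]
opening: 0.0
gripper_force: 0.0
```

Request:
{"fn": "carry_out", "kwargs": {"rows": [[[0, 0, 0.00125], [0, 0, 0]], [[0, 0, 0], [0, 0, 0]], [[0, 0, 0], [0, 0, 0]]]}}

```text
t: 5.78
ee_pos: [0.6001, -0.1326, 0.038]
tool_rot: [[0.046, 0.999, 0.0], [0.999, -0.046, -0.0], [-0.0, 0.0, -1.0]]
contact_force: [-1.8, 0.0, 4.3]
opening: 0.0001
gripper_force: 2.5
```

Contact came at TCP z = 0.038, so the flat top is at 30 mm. I'll raise 1 mm and slide.

Request:
{"fn": "carry_out", "kwargs": {"rows": [[[0, 0, -0.0016], [0, 0, 0]], [[0, 0, 0], [0, 0, 0]], [[0.005, 0, 0], [0, 0, 0]], [[0.005, 0, 0], [0, 0, 0]], [[0.005, 0, 0], [0, 0, 0]], [[0.005, 0, 0], [0, 0, 0]], [[0.005, 0, 0], [0, 0, 0]], [[0.005, 0, 0], [0, 0, 0]], [[0.005, 0, 0], [0, 0, 0]], [[0, 0, 0], [0, 0, 0]]]}}

```text
t: 6.62
ee_pos: [0.6014, -0.1037, 0.0391]
tool_rot: [[0.045, 0.999, 0.0], [0.999, -0.045, 0.0], [0.0, 0.0, -1.0]]
contact_force: [1.2, 1.5, 2.9]
opening: -0.0
gripper_force: 1.4
```

Request:
{"fn": "carry_out", "kwargs": {"rows": [[[0.00625, 0, 0], [0, 0, 0]], [[0.00625, 0, 0], [0, 0, 0]], [[0.00625, 0, 0], [0, 0, 0]], [[0.00625, 0, 0], [0, 0, 0]], [[0.00625, 0, 0], [0, 0, 0]]]}}

```text
t: 7.03
ee_pos: [0.6023, -0.0789, 0.0389]
tool_rot: [[0.046, 0.999, -0.0], [0.999, -0.046, 0.0], [0.0, -0.0, -1.0]]
contact_force: [-0.3, 0.1, -0.0]
opening: 0.0002
gripper_force: 0.0
```

Request:
{"fn": "carry_out", "kwargs": {"rows": [[[0.00625, 0, 0], [0, 0, 0]], [[0.00625, 0, 0], [0, 0, 0]], [[0.00625, 0, 0], [0, 0, 0]], [[0.00625, 0, 0], [0, 0, 0]], [[0.00625, 0, 0], [0, 0, 0]], [[0, 0, 0], [0, 0, 0]]]}}

```text
t: 7.53
ee_pos: [0.6037, -0.0536, 0.0391]
tool_rot: [[0.045, 0.999, 0.0], [0.999, -0.045, 0.0], [0.0, 0.0, -1.0]]
contact_force: [0.6, 2.4, 2.5]
opening: -0.0002
gripper_force: 1.4
```

Between studs the force drops to zero, and stud two is pressed. On to the third.

Request:
{"fn": "carry_out", "kwargs": {"rows": [[[0.00625, 0, 0], [0, 0, 0]], [[0.00625, 0, 0], [0, 0, 0]], [[0.00625, 0, 0], [0, 0, 0]], [[0.00625, 0, 0], [0, 0, 0]], [[0.00625, 0, 0], [0, 0, 0]], [[0.00625, 0, 0], [0, 0, 0]], [[0.00625, 0, 0], [0, 0, 0]], [[0.00625, 0, 0], [0, 0, 0]], [[0.00625, 0, 0], [0, 0, 0]], [[0, 0, 0], [0, 0, 0]]]}}

```text
t: 8.37
ee_pos: [0.6057, -0.0087, 0.0391]
tool_rot: [[0.045, 0.999, 0.0], [0.999, -0.045, 0.0], [0.0, 0.0, -1.0]]
contact_force: [-0.2, 1.8, 2.8]
opening: -0.0001
gripper_force: 1.4
```

Request:
{"fn": "carry_out", "kwargs": {"rows": [[[0, 0, 0], [0, 0, 0]]]}}

```text
t: 8.45
ee_pos: [0.6057, -0.0091, 0.0391]
tool_rot: [[0.045, 0.999, 0.0], [0.999, -0.045, 0.001], [0.001, 0.0, -1.0]]
contact_force: [-0.3, 0.8, 3.0]
opening: 0.0001
gripper_force: 1.4
```

Third stud pressed (3.0 N at its centre). Lift off, turn, and part the fingers slightly as a cradle.

Request:
{"fn": "carry_out", "kwargs": {"rows": [[[0, 0, -0.025], [0, 0, 0]], [[0, 0, -0.025], [0, 0, 0]], [[0, 0, -0.025], [0, 0, 0]], [[0, 0, -0.025], [0, 0, 0]]]}}

```text
t: 8.78
ee_pos: [0.6053, -0.0098, 0.1197]
tool_rot: [[0.046, 0.999, -0.001], [0.999, -0.046, 0.0], [0.0, -0.001, -1.0]]
contact_force: [0.5, -0.1, -0.3]
opening: 0.0005
gripper_force: 0.0
```

Request:
{"fn": "carry_out", "kwargs": {"rows": [[[0, 0, 0], [0, 0, -0.0708]], [[0, 0, 0], [0, 0, -0.0708]], [[0, 0, 0], [0, 0, -0.0708]], [[0, 0, 0], [0, 0, -0.0708]], [[0, 0, 0], [0, 0, -0.0708]], [[0, 0, 0], [0, 0, 0]], [[0, 0, 0], [0, 0, 0]]], "claw": 0.7}}

```text
t: 9.37
ee_pos: [0.6055, -0.0098, 0.1188]
tool_rot: [[-0.485, 0.875, -0.0], [0.875, 0.485, 0.0], [0.0, -0.0, -1.0]]
contact_force: [-0.3, -0.2, 0.1]
opening: 0.0259
gripper_force: 0.0
```

```bash
python3 - <<'E'
from h import *
go([.4198,.1456,.05],119.3)
E
```

```text
shift units [ 0.2825 -0.1088  0.0862] mm [226.  -87.   68.9] turn z units -0.0033
```

Request:
{"fn": "carry_out", "kwargs": {"rows": [[[0.0283, -0.0109, 0], [0, 0, 0]], [[0.0283, -0.0109, 0], [0, 0, 0]], [[0.0283, -0.0109, 0], [0, 0, 0]], [[0.0283, -0.0109, 0], [0, 0, 0]], [[0.0283, -0.0109, 0], [0, 0, 0]], [[0.0283, -0.0109, 0], [0, 0, 0]], [[0.0283, -0.0109, 0], [0, 0, 0]], [[0.0283, -0.0109, 0], [0, 0, 0]], [[0.0283, -0.0109, 0], [0, 0, 0]], [[0.0283, -0.0109, 0], [0, 0, 0]]]}}

```text
t: 10.2
ee_pos: [0.418, 0.1458, 0.119]
tool_rot: [[-0.484, 0.875, 0.0], [0.875, 0.484, 0.0], [0.0, 0.0, -1.0]]
contact_force: [0.2, 0.8, -0.3]
opening: 0.0253
gripper_force: 0.0
```

Request:
{"fn": "carry_out", "kwargs": {"rows": [[[0, 0, 0.02], [0, 0, 0]], [[0, 0, 0.02], [0, 0, 0]], [[0, 0, 0.02], [0, 0, 0]], [[0, 0, 0.02], [0, 0, 0]], [[0, 0, 0], [0, 0, 0]], [[0, 0, 0], [0, 0, 0]]]}}

```text
t: 10.7
ee_pos: [0.4185, 0.1451, 0.0549]
tool_rot: [[-0.486, 0.874, -0.001], [0.874, 0.486, -0.0], [0.0, -0.001, -1.0]]
contact_force: [-0.8, -0.0, -0.1]
opening: 0.0258
gripper_force: 0.0
```

```bash
python3 - <<'E'
from h import *
a=arm.get_image("side")[160:320,160:400];cv2.imwrite("pics/crop3.png",cv2.resize(a,None,fx=3,fy=3,interpolation=cv2.INTER_CUBIC))
go([.4198,.1456,.014],119.3)
E
```

```text
shift units [-0.0001  0.0009  0.0519] mm [-0.1  0.7 41.5] turn z units -0.0023
```

View pics/crop3.png

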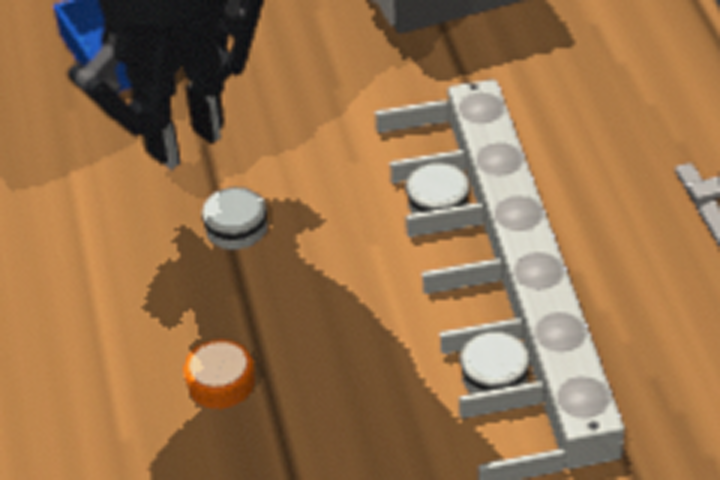

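The fingers straddle behind the filter (crop ring at (235,212), fingertips at (165,160) and (208,135)). Lower and push diagonally to in front of the third gap.

Request:
{"fn": "carry_out", "kwargs": {"rows": [[[0, 0.001, 0.017], [0, 0, 0]], [[0, 0, 0.017], [0, 0, 0]], [[0, 0, 0.014], [0, 0, 0]], [[0, 0, 0.003], [0, 0, 0]], [[0, 0, 0], [0, 0, 0]], [[0, 0, 0], [0, 0, 0]]]}}

```text
t: 11.25
ee_pos: [0.4203, 0.1458, 0.0151]
tool_rot: [[-0.488, 0.873, 0.001], [0.873, 0.488, 0.0], [-0.0, 0.001, -1.0]]
contact_force: [0.3, 0.1, -0.3]
opening: 0.0259
gripper_force: 0.0
```

Request:
{"fn": "carry_out", "kwargs": {"rows": [[[-0.005, 0, 0], [0, 0, 0]], [[-0.005, 0, 0], [0, 0, 0]], [[-0.005, 0, 0], [0, 0, 0]], [[-0.005, 0, 0], [0, 0, 0]], [[-0.007, 0, 0], [0, 0, 0]], [[-0.008, 0, 0], [0, 0, 0]], [[-0.008, 0, 0], [0, 0, 0]], [[-0.008, 0, 0], [0, 0, 0]], [[-0.008, 0, 0], [0, 0, 0]], [[-0.008, 0, 0], [0, 0, 0]]]}}

```text
t: 12.08
ee_pos: [0.4462, 0.0983, 0.0142]
tool_rot: [[-0.488, 0.873, -0.0], [0.873, 0.488, 0.0], [0.0, -0.0, -1.0]]
contact_force: [-0.3, 1.7, 2.2]
opening: 0.0256
gripper_force: 0.9
```

Request:
{"fn": "carry_out", "kwargs": {"rows": [[[-0.008, 0, 0], [0, 0, 0]], [[-0.008, 0, 0], [0, 0, 0]], [[-0.008, 0, 0], [0, 0, 0]], [[-0.008, 0, 0], [0, 0, 0]], [[-0.008, 0, 0], [0, 0, 0]], [[-0.008, 0, 0], [0, 0, 0]], [[-0.008, 0, 0], [0, 0, 0]], [[-0.008, 0, 0], [0, 0, 0]], [[-0.008, 0, 0], [0, 0, 0]], [[-0.008, 0, 0], [0, 0, 0]]]}}

```text
t: 12.92
ee_pos: [0.4774, 0.0425, 0.0142]
tool_rot: [[-0.488, 0.873, -0.0], [0.873, 0.488, -0.0], [0.0, -0.0, -1.0]]
contact_force: [-0.2, 1.5, 1.6]
opening: 0.0257
gripper_force: 0.9
```

Request:
{"fn": "carry_out", "kwargs": {"rows": [[[-0.008, 0, 0], [0, 0, 0]], [[-0.008, 0, 0], [0, 0, 0]], [[-0.006, 0, 0], [0, 0, 0]], [[-0.004, 0, 0], [0, 0, 0]], [[-0.002, 0, 0], [0, 0, 0]], [[0, 0, 0], [0, 0, 0]]]}}

```text
t: 13.42
ee_pos: [0.4882, 0.0232, 0.0142]
tool_rot: [[-0.488, 0.873, 0.0], [0.873, 0.488, -0.0], [-0.0, -0.0, -1.0]]
contact_force: [0.6, 0.1, 0.5]
opening: 0.0256
gripper_force: 0.1
```

```bash
python3 - <<'E'
from h import *
s=arm.state();print(s["ee_pos"],s["t"])
a=arm.get_image("top")[190:350,210:400];b=arm.get_image("side")[170:330,190:380]
cv2.imwrite("pics/crop4.png",cv2.resize(np.hstack([a,b]),None,fx=2.1,fy=2.1,interpolation=cv2.INTER_CUBIC))
mid=np.array([.6073,.0202,.03])
for c in("top","side"):
    for d in arm.regions_of(c,"filter"):
        X=at(c,d["point"],.018)-mid;print(c,np.round(d["point"]),round(d["conf"],2),X[0]*.999-X[1]*.0454+.03,X[0]*.0454+X[1]*.999)
E
```

```text
[0.4881895  0.02320371 0.01416232] 13.4167
top [231. 361.] 0.23 0.030906644091298063 -0.11345943916213283
side [267. 281.] 0.95 -0.07881909470172711 -0.029928394759357376
side [287. 231.] 0.64 -0.17324383624585293 -0.05503557585290752
side [253. 332.] 0.33 0.016990372512913098 -0.018368627727990722
```

View pics/crop4.png

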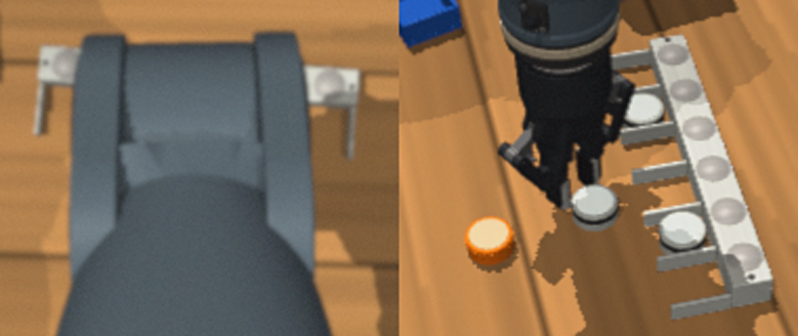

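The top view is blocked by the arm. In the side view the filter sits flat at crop (595,205), in front of the third gap at rack (−76,−26). Now back off, turn, and line up straight behind it.

Request:
{"fn": "carry_out", "kwargs": {"rows": [[[0.01, 0, 0], [0, 0, 0]], [[0.02, 0, 0], [0, 0, 0]], [[0, 0, -0.03], [0, 0, 0]], [[0, 0, -0.03], [0, 0, 0]], [[0, 0, -0.02], [0, 0, 0]], [[0, 0, 0], [0, 0, 0.07]], [[0, 0, 0], [0, 0, 0.07]], [[0, 0, 0], [0, 0, 0.07]], [[0, 0, 0], [0, 0, 0.07]], [[0, 0, 0], [0, 0, 0.07]]]}}

```text
t: 14.45
ee_pos: [0.4759, 0.045, 0.0782]
tool_rot: [[0.045, 0.999, -0.0], [0.999, -0.045, 0.0], [-0.0, -0.0, -1.0]]
contact_force: [-0.3, 0.7, 0.1]
opening: 0.0259
gripper_force: 0.0
```

Request:
{"fn": "carry_out", "kwargs": {"rows": [[[0, 0, 0], [0, 0, 0.07]], [[0, 0, 0], [0, 0, 0.07]], [[0, 0, 0], [0, 0, 0.07]], [[0, 0, 0], [0, 0, 0.07]], [[0, 0, 0], [0, 0, 0.07]], [[0, 0, 0], [0, 0, 0.07]], [[0, 0, 0], [0, 0, 0.07]], [[0, 0, 0], [0, 0, 0.07]], [[0, 0, 0], [0, 0, 0.07]], [[0, 0, 0], [0, 0, 0.07]]]}}

```text
t: 15.28
ee_pos: [0.4759, 0.045, 0.0781]
tool_rot: [[0.911, 0.413, -0.0], [0.413, -0.911, 0.0], [-0.0, -0.0, -1.0]]
contact_force: [0.7, -0.5, 0.4]
opening: 0.0259
gripper_force: 0.0
```

Request:
{"fn": "carry_out", "kwargs": {"rows": [[[0, 0, 0], [0, 0, 0.07]], [[0, 0, 0], [0, 0, 0.07]], [[0, 0, 0], [0, 0, 0.07]], [[0, 0, 0], [0, 0, 0.07]], [[0, 0, 0], [0, 0, 0.023]], [[0, 0, 0], [0, 0, 0]]]}}

```text
t: 15.78
ee_pos: [0.4767, 0.0083, 0.0782]
tool_rot: [[1.0, -0.001, -0.001], [-0.001, -1.0, 0.029], [-0.001, -0.029, -1.0]]
contact_force: [0.5, 0.0, 0.1]
opening: 0.0255
gripper_force: 0.0
```

```bash
python3 - <<'E'
from h import *
go([.4583,.0019,.014],-2.6);print(arm.state()["ee_pos"])
E
```

```text
shift units [-0.0228  0.0104  0.08  ] mm [-18.3   8.3  64. ] turn z units 0.0283
[0.47666625 0.00833932 0.07815576]
```

```bash
python3 - <<'E'
from h import *
np.set_printoptions(precision=3,suppress=True)
s=arm.state();print(s["qpos"],s["dq"],s["contact_force"],s["joint_torque"]);print(s["tool_rot"],s["ee_pos"])
E
```

```text
[-0.001  0.261 -0.396  0.915  0.029  3.141] [ 0.039  0.002  0.001 -0.001 -0.005 -0.003] [0.456 0.012 0.099] [ -1.688 -67.423  43.172   0.008   0.324   0.   ]
[[ 1.    -0.001 -0.001]
 [-0.001 -1.     0.029]
 [-0.001 -0.029 -1.   ]] [0.477 0.008 0.078]
```

Request:
{"fn": "carry_out", "kwargs": {"rows": [[[0, 0, 0], [0, 0, 0]]]}}

```text
t: 15.87
ee_pos: [0.4768, 0.0095, 0.0782]
tool_rot: [[1.0, 0.002, -0.001], [0.002, -1.0, 0.029], [-0.001, -0.029, -1.0]]
contact_force: [-0.4, 0.6, -0.6]
opening: 0.0257
gripper_force: 0.0
```

Joint 6 reached its range end at this yaw, so I'll use the equivalent half turn (yaw 177.4°) instead.

Request:
{"fn": "carry_out", "kwargs": {"rows": [[[0, 0, 0], [0, 0, -0.06]], [[0, 0, 0], [0, 0, -0.06]], [[0, 0, 0], [0, 0, -0.06]], [[0, 0, 0], [0, 0, -0.06]], [[0, 0, 0], [0, 0, 0]]]}}

```text
t: 16.28
ee_pos: [0.4769, 0.0104, 0.0782]
tool_rot: [[0.927, 0.376, -0.001], [0.376, -0.926, 0.029], [0.01, -0.027, -1.0]]
contact_force: [-0.5, -0.5, -0.5]
opening: 0.0256
gripper_force: 0.0
```

```bash
python3 - <<'E'
from h import *
np.set_printoptions(precision=3,suppress=True)
s=arm.state();print(s["qpos"],s["tool_rot"]);go([.4583,.0019,.014],177.4)
E
```

```text
[ 0.003  0.262 -0.395  0.915  0.029  2.759] [[ 0.927  0.376 -0.001]
 [ 0.376 -0.926  0.029]
 [ 0.01  -0.027 -1.   ]]
shift units [-0.026  0.003  0.08 ] mm [-21.    2.6  63.9] turn z units -1.7258
```

Request:
{"fn": "carry_out", "kwargs": {"rows": [[[0, 0, 0], [-0.0174, -0.0064, 0]], [[0, 0, 0], [0, 0, -0.0664]], [[0, 0, 0], [0, 0, -0.0664]], [[0, 0, 0], [0, 0, -0.0664]], [[0, 0, 0], [0, 0, -0.0664]], [[0, 0, 0], [0, 0, -0.0664]], [[0, 0, 0], [0, 0, -0.0664]], [[0, 0, 0], [0, 0, -0.0664]], [[0, 0, 0], [0, 0, -0.0664]], [[0, 0, 0], [0, 0, -0.0664]]]}}

```text
t: 17.12
ee_pos: [0.4769, 0.0101, 0.0782]
tool_rot: [[0.248, 0.969, -0.001], [0.969, -0.248, -0.0], [-0.0, -0.0, -1.0]]
contact_force: [0.5, -0.6, -0.2]
opening: 0.0256
gripper_force: 0.0
```

Request:
{"fn": "carry_out", "kwargs": {"rows": [[[0, 0, 0], [0, 0, -0.0664]], [[0, 0, 0], [0, 0, -0.0664]], [[0, 0, 0], [0, 0, -0.0664]], [[0, 0, 0], [0, 0, -0.0664]], [[0, 0, 0], [0, 0, -0.0664]], [[0, 0, 0], [0, 0, -0.0664]], [[0, 0, 0], [0, 0, -0.0664]], [[0, 0, 0], [0, 0, -0.0664]], [[0, 0, 0], [0, 0, -0.0664]], [[0, 0, 0], [0, 0, -0.0664]]]}}

```text
t: 17.95
ee_pos: [0.4769, 0.0102, 0.0782]
tool_rot: [[-0.712, 0.702, -0.0], [0.702, 0.712, -0.0], [0.0, -0.0, -1.0]]
contact_force: [-0.6, 0.1, -0.1]
opening: 0.0256
gripper_force: 0.0
```

Request:
{"fn": "carry_out", "kwargs": {"rows": [[[0, 0, 0], [0, 0, -0.0664]], [[0, 0, 0], [0, 0, -0.0664]], [[0, 0, 0], [0, 0, -0.0664]], [[0, 0, 0], [0, 0, -0.0664]], [[0, 0, 0], [0, 0, -0.0664]], [[0, 0, 0], [0, 0, -0.0664]], [[0, 0, 0], [0, 0, -0.0664]], [[0, 0, 0], [0, 0, 0]], [[0, 0, 0], [0, 0, 0]]]}}

```text
t: 18.7
ee_pos: [0.4769, 0.01, 0.0782]
tool_rot: [[-0.998, 0.055, -0.0], [0.055, 0.998, -0.0], [0.0, -0.0, -1.0]]
contact_force: [0.2, -0.1, 0.4]
opening: 0.0256
gripper_force: 0.0
```

```bash
python3 - <<'E'
from h import *
go([.4583,.0019,.06],177.4);print(arm.state()["ee_pos"],arm.state()["qpos"][5])
E
```

```text
shift units [ 0.0227 -0.0114  0.0227] mm [18.2 -9.1 18.2] turn z units -0.0062
[0.47694362 0.00999261 0.07817792] 0.07615020366646347
```

Request:
{"fn": "carry_out", "kwargs": {"rows": [[[0.0227, -0.0114, 0], [0, 0, -0.006]], [[0, 0, 0.02], [0, 0, 0]], [[0, 0, 0.02], [0, 0, 0]], [[0, 0, 0.02], [0, 0, 0]], [[0, 0, 0.015], [0, 0, 0]], [[0, 0, 0.005], [0, 0, 0]], [[0, 0, 0], [0, 0, 0]]]}}

```text
t: 19.28
ee_pos: [0.4577, 0.0015, 0.0135]
tool_rot: [[-0.999, 0.044, -0.002], [0.044, 0.999, -0.0], [0.002, -0.0, -1.0]]
contact_force: [0.2, -0.7, -0.4]
opening: 0.0258
gripper_force: 0.0
```

Request:
{"fn": "carry_out", "kwargs": {"rows": [[[-0.005, 0, 0], [0, 0, 0]], [[-0.005, 0, 0], [0, 0, 0]], [[-0.005, 0, 0], [0, 0, 0]], [[-0.005, 0, 0], [0, 0, 0]], [[-0.005, 0, 0], [0, 0, 0]], [[-0.005, 0, 0], [0, 0, 0]], [[-0.005, 0, 0], [0, 0, 0]], [[0, 0, 0], [0, 0, 0]]]}}

```text
t: 19.95
ee_pos: [0.4872, 0.0001, 0.0142]
tool_rot: [[-0.999, 0.041, 0.0], [0.041, 0.999, -0.0], [-0.0, -0.0, -1.0]]
contact_force: [0.5, 0.0, 0.6]
opening: 0.0261
gripper_force: 0.0
```

```bash
python3 - <<'E'
from h import *
s=arm.state();X=s["ee_pos"]-np.array([.6073,.0202,0]);print("tcp rack",X[0]*.999-X[1]*.0454+.03,X[0]*.0454+X[1]*.999)
b=arm.get_image("side")[190:320,210:380]
cv2.imwrite("pics/crop5.png",cv2.resize(b,None,fx=4,fy=4,interpolation=cv2.INTER_CUBIC))
E
```

```text
tcp rack -0.08904292902770639 -0.025511830563853536
```

View pics/crop5.png

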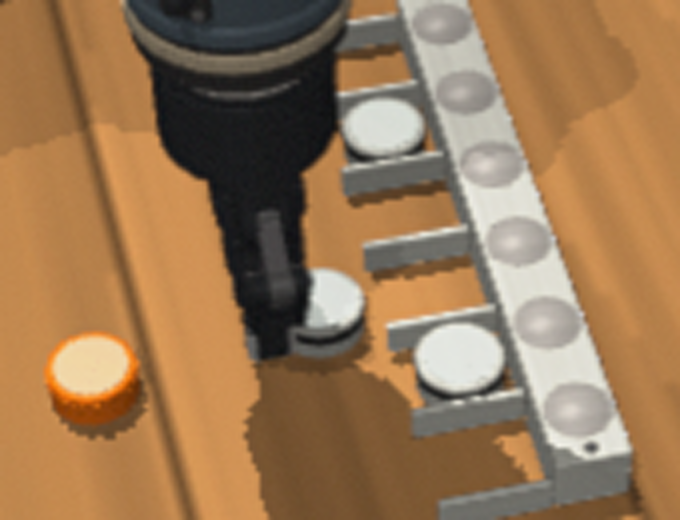

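The filter at crop (328,305) sits in the cradle, in line with the gap between the fins at (415,248) and (440,325). Push it into the gap mouth.

Request:
{"fn": "carry_out", "kwargs": {"rows": [[[-0.006, 0, 0], [0, 0, 0]], [[-0.006, 0, 0], [0, 0, 0]], [[-0.006, 0, 0], [0, 0, 0]], [[-0.006, 0, 0], [0, 0, 0]], [[-0.006, 0, 0], [0, 0, 0]], [[-0.006, 0, 0], [0, 0, 0]], [[-0.004, 0, 0], [0, 0, 0]], [[0, 0, 0], [0, 0, 0]]]}}

```text
t: 20.67
ee_pos: [0.5191, -0.0012, 0.0141]
tool_rot: [[-0.999, 0.041, -0.0], [0.041, 0.999, -0.0], [0.0, -0.0, -1.0]]
contact_force: [-1.3, -0.6, -0.2]
opening: 0.0255
gripper_force: 0.0
```

```bash
python3 - <<'E'
from h import *
s=arm.state();X=s["ee_pos"]-np.array([.6073,.0202,0]);print("tcp rack",X[0]*.999-X[1]*.0454+.03,X[0]*.0454+X[1]*.999)
E
```

```text
tcp rack -0.05715874931920399 -0.025369514387271107
```

Request:
{"fn": "carry_out", "kwargs": {"rows": [[[0.01, 0, 0], [0, 0, 0]], [[0.01, 0, 0], [0, 0, 0]]]}}

```text
t: 20.83
ee_pos: [0.5015, -0.0005, 0.014]
tool_rot: [[-0.999, 0.041, -0.001], [0.041, 0.999, -0.0], [0.001, -0.0, -1.0]]
contact_force: [-0.8, -1.2, 0.6]
opening: 0.0256
gripper_force: 0.0
```

Request:
{"fn": "carry_out", "kwargs": {"rows": [[[0, 0, 0], [0, 0, 0]], [[0, 0, 0], [0, 0, 0]], [[0, 0, 0], [0, 0, 0]], [[0, 0, 0], [0, 0, 0]], [[0, 0, 0], [0, 0, 0]]], "claw": 1}}

```text
t: 21.25
ee_pos: [0.5025, -0.0005, 0.0143]
tool_rot: [[-0.999, 0.041, -0.0], [0.041, 0.999, -0.0], [0.0, -0.0, -1.0]]
contact_force: [0.5, 0.5, 0.3]
opening: -0.0001
gripper_force: 0.0
```

Request:
{"fn": "carry_out", "kwargs": {"rows": [[[-0.005, 0, 0], [0, 0, 0]], [[-0.005, 0, 0], [0, 0, 0]], [[-0.005, 0, 0], [0, 0, 0]], [[-0.005, 0, 0], [0, 0, 0]], [[-0.005, 0, 0], [0, 0, 0]], [[-0.005, 0, 0], [0, 0, 0]], [[-0.005, 0, 0], [0, 0, 0]], [[-0.004, 0, 0], [0, 0, 0]], [[0, 0, 0], [0, 0, 0]]]}}

```text
t: 22.0
ee_pos: [0.5343, -0.0018, 0.0142]
tool_rot: [[-0.999, 0.041, 0.0], [0.041, 0.999, -0.0], [-0.0, -0.0, -1.0]]
contact_force: [0.6, -0.2, -0.2]
opening: 0.0
gripper_force: 0.0
```

```bash
python3 - <<'E'
from h import *
s=arm.state();X=s["ee_pos"]-np.array([.6073,.0202,0]);print("tcp rack",X[0]*.999-X[1]*.0454+.03,X[0]*.0454+X[1]*.999,s["contact_force"],s["opening"])
E
```

```text
tcp rack -0.041956695853751516 -0.0253219565094427 [ 0.61297473 -0.21726302 -0.24905542] 1.6066036299149374e-05
```

Request:
{"fn": "carry_out", "kwargs": {"rows": [[[-0.002, 0, 0], [0, 0, 0]], [[-0.00125, 0, 0], [0, 0, 0]], [[0, 0, 0], [0, 0, 0]]]}}

```text
t: 22.25
ee_pos: [0.5362, -0.0019, 0.0142]
tool_rot: [[-0.999, 0.041, -0.0], [0.041, 0.999, -0.0], [0.0, -0.0, -1.0]]
contact_force: [0.1, -0.7, 0.4]
opening: -0.0001
gripper_force: 0.0
```

Request:
{"fn": "carry_out", "kwargs": {"rows": [[[-0.00125, 0, 0], [0, 0, 0]], [[0, 0, 0], [0, 0, 0]]]}}

```text
t: 22.42
ee_pos: [0.5372, -0.0019, 0.0142]
tool_rot: [[-0.999, 0.041, -0.0], [0.041, 0.999, -0.0], [0.0, -0.0, -1.0]]
contact_force: [-0.2, 0.0, -0.6]
opening: -0.0
gripper_force: 0.1
```

Request:
{"fn": "carry_out", "kwargs": {"rows": [[[-0.00125, 0, 0], [0, 0, 0]], [[0, 0, 0], [0, 0, 0]]]}}

```text
t: 22.58
ee_pos: [0.5382, -0.002, 0.0142]
tool_rot: [[-0.999, 0.041, -0.0], [0.041, 0.999, -0.0], [0.0, -0.0, -1.0]]
contact_force: [-0.1, 0.4, -0.2]
opening: 0.0001
gripper_force: 0.1
```

Request:
{"fn": "carry_out", "kwargs": {"rows": [[[-0.00125, 0, 0], [0, 0, 0]], [[-0.00125, 0, 0], [0, 0, 0]], [[0, 0, 0], [0, 0, 0]]]}}

```text
t: 22.83
ee_pos: [0.5393, -0.002, 0.014]
tool_rot: [[-0.999, 0.041, -0.002], [0.041, 0.999, 0.0], [0.002, -0.0, -1.0]]
contact_force: [-5.3, 0.1, 3.9]
opening: -0.0001
gripper_force: 2.9
```

Request:
{"fn": "carry_out", "kwargs": {"rows": [[[-0.00125, 0, 0], [0, 0, 0]], [[0, 0, 0], [0, 0, 0]]]}}

```text
t: 23.0
ee_pos: [0.5394, -0.0021, 0.0138]
tool_rot: [[-0.999, 0.041, -0.004], [0.041, 0.999, 0.0], [0.004, -0.0, -1.0]]
contact_force: [-10.7, 0.7, 7.3]
opening: -0.0002
gripper_force: 5.6
```

Request:
{"fn": "carry_out", "kwargs": {"rows": [[[-0.00125, 0, 0], [0, 0, 0]], [[0, 0, 0], [0, 0, 0]]]}}

```text
t: 23.17
ee_pos: [0.5395, -0.002, 0.0136]
tool_rot: [[-0.999, 0.041, -0.005], [0.041, 0.999, 0.0], [0.005, -0.0, -1.0]]
contact_force: [-16.2, 0.2, 10.3]
opening: 0.0001
gripper_force: 8.1
```

It stops hard against the rail. Back off and check.

Request:
{"fn": "carry_out", "kwargs": {"rows": [[[0.003, 0, 0], [0, 0, 0]], [[0.005, 0, 0], [0, 0, 0]], [[0.01, 0, 0], [0, 0, 0]], [[0.02, 0, 0], [0, 0, 0]], [[0, 0, -0.03], [0, 0, 0]], [[0, 0, -0.03], [0, 0, 0]], [[0, 0, -0.03], [0, 0, 0]], [[0.04, 0, -0.03], [0, 0, 0]], [[0.04, 0, -0.02], [0, 0, 0]], [[0.04, 0, 0], [0, 0, 0]]]}}

```text
t: 24.0
ee_pos: [0.416, 0.0031, 0.1288]
tool_rot: [[-0.999, 0.041, 0.004], [0.041, 0.999, -0.0], [-0.004, 0.0, -1.0]]
contact_force: [-0.0, 0.1, 0.3]
opening: -0.0001
gripper_force: 0.0
```

```bash
python3 - <<'E'
from h import *
b=arm.get_image("side")[150:340,190:480];a=arm.get_image("top")[130:360,200:430]
cv2.imwrite("pics/crop6.png",np.hstack([cv2.resize(b,(480,314),interpolation=cv2.INTER_CUBIC),cv2.resize(a,(314,314))]))
mid=np.array([.6073,.0202,.03])
for c in("side",):
    for d in arm.regions_of(c,"filter"):
        X=at(c,d["point"],.018)-mid;print(c,np.round(d["point"]),round(d["conf"],2),X[0]*.999-X[1]*.0454+.03,X[0]*.0454+X[1]*.999)
E
```

```text
side [284. 232.] 0.95 -0.17023119622578675 -0.0472249206058224
side [259. 320.] 0.57 -0.006913853655593154 -0.02822600248065123
side [123. 304.] 0.51 0.05638033757043495 0.3874690775281942
```

View pics/crop6.png

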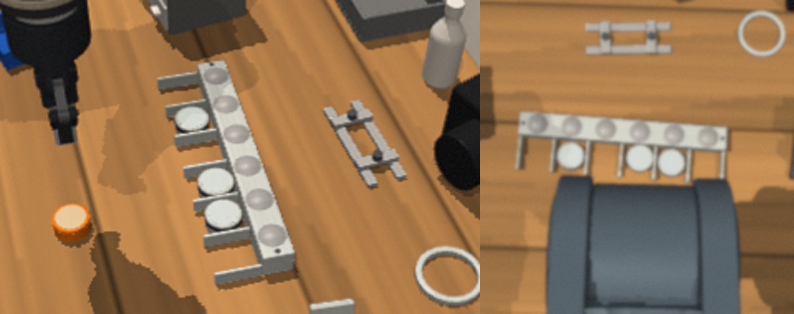

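The filter lies flat in the third gap from the clamp, at side crop (215,182) and top crop (640,157). It measures about rack (−7,−25), home against the rail. The stored filters and the other objects in view look unmoved.

```bash
python3 -c "
from cell import arm
print(arm.job_done())"
```

```text
the job is handed in; nothing more can be done
None
```

I pressed the first three studs from the clamp end in order and none beyond them, pushed the loose aluminium filter home against the rail in the third gap, and handed the job in at about 24 s; the final verdict was not shown to me.

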